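# Push the label plate out over the end of the ledge

## Task

The flat metal label plate lies askew on the low wooden ledge, where nobody can get hold of it. Do not pick it up: with the fingertips, first push the plate square against the steel fence at the back of the ledge while it is still wholly on the ledge; then push it along the fence towards the end beside the white sample bottle, until a little under a third of its length (about 45 mm) sticks out over that end, and leave it lying there flat against the fence. Leave the bottle, the filter carton, the vial and the pen alone.

Things in the scene. Friction and masses are not known exactly. Their poses are not given: they have to be found in the camera images.
- ledge: Fixed low bench riser (wooden board on two feet), 140 mm deep (its x) by 320 mm long (its y), its top surface 45 mm above the worktop. Origin: centre of its underside, on the worktop. A dark steel fence runs the whole length of its far (+x) side: its inner face stands at ledge x = +60 mm and it rises 12 mm above the board. The front (-x) and both ends (y = -160 and y = +160 mm) are open. The ledge may stand turned up to 0.3 rad.
- label_plate: Loose plain aluminium plate, 70 mm wide (its x) by 150 mm long (its y), 6 mm thick, 0.12 to 0.24 kg, with a 6 mm hole near the middle of each short side. It lies flat on the ledge, off the fence and askew by up to 0.15 rad. Origin: centre of its underside. Square against the fence its origin is at ledge x = +25 mm; 45 mm out, at ledge y = +130 or -130 mm. It slides with friction and stays where it is left.
- sample_bottle: Loose white sample bottle, 54 mm across, 103 mm high, standing on the worktop some 120 mm beyond one end of the ledge (either end); it marks the end over which the plate is to stick out. Origin: centre of its underside. Not to be moved.
- filter_box: Loose small carton of filters, 40 x 62 x 24 mm, on the worktop beyond the other end of the ledge. Origin: centre of its underside. Not to be moved.
- blue_vial: Loose small vial with blue content, 34 mm across, 58 mm high, on the worktop in front of the ledge. Origin: centre of its underside. Not to be moved.
- marker_pen: Loose marker pen, 135 mm long (its y), 17 mm thick, lying on the worktop in front of the ledge. Origin: centre of its underside. Not to be moved.

How it is judged (in metres and radians):
On the way:
1. the plate lies square against the fence (within 6 mm and 0.09 rad), still wholly on the ledge (x of label_plate in the frame of ledge above 0.019 m and angle between the y axis of label_plate and the y axis of ledge, either way round below 0.09 rad and y of label_plate in the frame of ledge between -0.085 and 0.085 m), for 0.2 s.
At the end, for the whole second after the job is handed in: The plate lies flat and at rest on the ledge, within 8 mm and 0.1 rad of square against the fence, with 29 to 61 mm of it sticking out over the end beside the sample bottle (x of label_plate in the frame of ledge above 0.017 m and angle between the y axis of label_plate and the y axis of ledge, either way round below 0.1 rad and angle between label_plate's own z axis and vertical below 0.05 rad and height (world z) of label_plate between 0.04 and 0.05 m and linear speed of label_plate below 0.01 m/s and ((y of sample_bottle in the frame of ledge above 0 m and y of label_plate in the frame of ledge between 0.114 and 0.146 m) or (y of sample_bottle in the frame of ledge below 0 m and y of label_plate in the frame of ledge between -0.146 and -0.114 m))); the robot touches nothing.
It fails at once if the plate is lifted off the ledge or tipped (height (world z) of label_plate above 0.056 m or angle between label_plate's own z axis and vertical above 0.25 rad).
It fails at once if the plate falls off the ledge (height (world z) of label_plate below 0.03 m).
It fails at once if the sample bottle or filter carton is moved more than 15 mm or tipped (distance of any of sample_bottle, filter_box from where it was at the start of the episode above 0.015 m or angle between any of sample_bottle, filter_box's own z axis and vertical above 0.3 rad).
It fails at once if the vial or marker pen is moved more than 15 mm or tipped (distance of any of blue_vial, marker_pen from where it was at the start of the episode above 0.015 m or angle between blue_vial's own z axis and vertical above 0.3 rad).
It also fails if it takes over 51 s, if anything falls off the work surface, if the arm or the gripper's body presses on something with over 40 N, if the wrist force passes 120 N, or if a joint passes its speed limit or range.

## Robot

A 7-joint arm with a two-finger parallel gripper is mounted at the origin on a cart in front of the work surface, level with it; the furniture and walls round the work are solid. World frame = base frame: x ahead of the robot, y to its left, z up, the work surface at z = 0. Lengths are in mm, angles in rad, forces in N, time in s.
With the tool pointing down it reaches from about 350 to 900 mm from the base axis. Payload 8.1 kg.
Tool frame: the origin (TCP) lies at the very end of the fingers, on their centre line; the grasp point (between the pads) lies r.pinch_z behind it (r.pinch_z is the distance from the TCP to the grasp point, in mm); z points along the fingers, y is the line along which they close (so a half turn about z gives the same grasp; the last joint's range is limited). The gripper opens to 92 mm and grips with 3 to 60 N. Pads are 19 mm wide; open, the fingers measure 130 mm over their backs; the gripper's body (75 mm by 190 mm) begins 47 mm behind the grasp point.
Start: joints at [-1.223, 0.434, 0.025, 1.573, -0.012, 1.134, -0.075], TCP at [272.331, 562.563, 226.742] pointing down, gripper open.
Joint ranges: [-2.62, 2.62], [-0.44, 2.09], [-1.27, 1.32], [0.08, 2.57], [-1.32, 4.46], [0.12, 2], [-2.74, 2.74]. Speed limits (rad/s): [2.22, 2.22, 3.01, 3.01, 3.14, 3.14, 3.14].

## Interface

Orientations are given as a rotation vector (axis times angle).
In Python, from workcell import status, get_image, workorder, r gives the robot as it stands.
- The arm moves only by the shell command python3 -m jog 'ROWS' [OPENING] [FORCE]. ROWS is JSON, one flat list of numbers, 6 for each row, row after row: the shift along the tool's x, y, z in units of 500 mm (1.0 is 500 mm), then the turn, a rotation vector about the tool's x, y, z in units of 0.12 rad (1.0 is 0.12 rad). A call has 1 to 12 rows; each row shifts and turns the commanded pose from where the row before left it, along the tool's axes as they then stand; what a row does not reach is not made up. A row lasts 1/12 s, in which the tool goes at most 41.7 mm and 7.16 degrees, less where a joint would pass 70% of its speed; a pose out of reach is approached as far as the arm can. A call with a number of a shift or a turn outside -1 to 1 is refused whole. A call with a gripper value outside its range is refused whole. OPENING is the opening, from -1 (shut) to 1 (fully open), set as the call begins (- or left out, the last holds). The fingers move at their own pace and stop on an object; FORCE is the grip in N (left out, the last holds). Time passes only in rows, so rows that do not move let the fingers close. It gives the time, the measured TCP pose, the force, the opening and the grip force at its end, in the units of the state.
- status.state(): the state, without advancing time (a new reading comes with each control period).
- get_image(name): name is "side" or "top"; returns a dict with "image" (400x640x3 uint8, blue, green, red), "fx", "fy", "cx", "cy" (pixels), "k1" (the pictures are not rectified: a ray, as slopes to the right and down, at radius r is drawn at 1 + k1 r^2 times it, then the intrinsics apply), "T" (4x4, takes a point from camera to world coordinates). Camera axes: x right, y down, z forward; pixel columns grow to the right and rows downward; lengths in mm; the calibration is good to about 2 mm. A picture is of the moment at which its call begins. There is no depth.
- workorder.close_job(): hands the job in; it is judged then, once.
The state is a dict: "clock": time; "qpos": joint angles; "qd": joint speeds; "joint_efforts": joint torques, N m; "tool_pos": TCP position; "eef_rot": TCP orientation; "ft_force": force on the tool from outside, world axes, zero at the start; "wrist_torque": the same for the moment, N m; "opening": opening from 0.0 (shut) to 1.0 (fully open); "grip_force": force on a finger pad.
Only numpy, scipy, OpenCV 4.12 (cv2) and the standard library are available. Lean on these libraries where they do the work, as an engineer would, in place of code of your own. Each camera call takes 0.05 s, during which the arm holds its last target. There are 200 camera calls.

## Working session

There is one attempt and no reset: what is moved stays moved. The work goes in short steps, Python scripts to look and compute and a shell command to move; the robot and the scene stay as the last step left them, time stands still between calls to the robot, and variables do not carry over. Pictures are saved under pics/ and viewed, at most 10 in all, crops included, and the job is handed in when it is done.

```bash
mkdir -p pics
python3 - <<'E'
from workcell import status,get_image,r
import cv2,numpy as np
np.set_printoptions(precision=4,suppress=True)
for n in("top","side"):
    d=get_image(n); cv2.imwrite(f"pics/{n}0.png",d["image"])
    print(n,{k:d[k] for k in("fx","fy","cx","cy","k1")},d["T"])
print(status.state(),r.pinch_z)
E
```

```text
top {'fx': 500.51331571092123, 'fy': 500.51331571092123, 'cx': 319.70416650308385, 'cy': 194.88801313675717, 'k1': -0.13066305775516784} [[  -0.5143   -0.8336    0.2014  216.6593]
 [  -0.8576    0.5005   -0.1182  201.4958]
 [  -0.0022   -0.2336   -0.9723 1575.0534]
 [   0.        0.        0.        1.    ]]
side {'fx': 410.91109487982163, 'fy': 410.91109487982163, 'cx': 318.4669514405997, 'cy': 196.4165445855081, 'k1': 0.01101152306816977} [[ -0.9994  -0.0074   0.0343 516.9302]
 [ -0.0346   0.3708  -0.9281 951.1928]
 [ -0.0058  -0.9287  -0.3708 431.4047]
 [  0.       0.       0.       1.    ]]
{'clock': 0.1, 'qpos': array([-1.2226,  0.4352,  0.025 ,  1.574 , -0.0116,  1.134 , -0.0751]), 'qd': array([ 0.    , -0.0019, -0.0003, -0.0035, -0.0003,  0.0009,  0.002 ]), 'joint_efforts': array([  0.0034, -66.9124,   0.9878, -31.5145,  -0.0606,   0.0372,
         0.0001]), 'tool_pos': array([272.1411, 562.1394, 226.0311]), 'eef_rot': array([-0.7021, -3.062 ,  0.0022]), 'ft_force': array([-0.0307, -0.1076,  0.2704]), 'wrist_torque': array([ 0.0707,  0.0276, -0.0294]), 'grip_force': 0.0, 'opening': 0.9990953789076812} 18.8
```

View pics/top0.png

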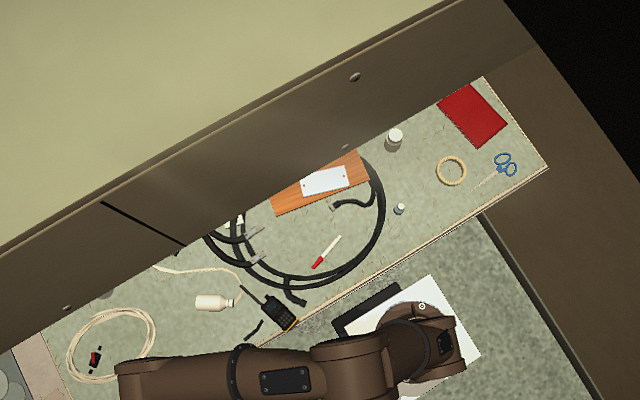

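View pics/side0.png

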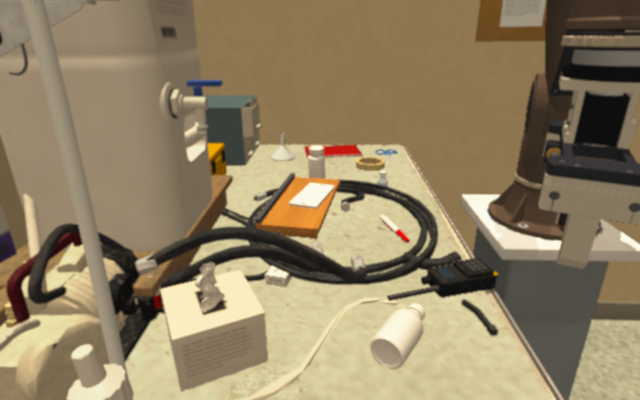

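Top: ledge around (320,182), white plate at (325,182), bottle at (394,136), vial (400,209), pen (326,252). The fence is hidden from above by the machine. Side: plate (314,194), dark fence to the left of the ledge at (275,200), bottle (316,163).

```bash
cat > h.py <<'E'
import cv2,numpy as np
from workcell import status,get_image,r
np.set_printoptions(precision=3,suppress=True)
def K(d): return np.array([[d["fx"],0,d["cx"]],[0,d["fy"],d["cy"]],[0,0,1.]]),np.array([d["k1"],0,0,0])
def cast(d,px,z):
    k,D=K(d); n=cv2.undistortPoints(np.float64(px).reshape(-1,1,2),k,D)[:,0]
    v=np.c_[n,np.ones(len(n))]@d["T"][:3,:3].T; o=d["T"][:3,3]
    return o+v*((z-o[2])/v[:,2])[:,None]
def proj(d,P):
    k,D=K(d); R=d["T"][:3,:3].T
    return cv2.projectPoints(np.float64(P).reshape(-1,1,3),cv2.Rodrigues(R)[0],-R@d["T"][:3,3],k,D)[0][:,0]
def big(m): 
    c=cv2.findContours(m,cv2.RETR_EXTERNAL,cv2.CHAIN_APPROX_NONE)[0]; return max(c,key=cv2.contourArea)
def plate(d,roi):
    x0,y0,x1,y1=roi; im=d["image"][y0:y1,x0:x1]; h=cv2.cvtColor(im,cv2.COLOR_BGR2HSV)
    c=big(cv2.inRange(h,(0,0,150),(180,70,255)))[:,0]+[x0,y0]
    P=cast(d,c,51)[:,:2]; return c,cv2.minAreaRect(P.astype(np.float32))
def ledge(d,roi):
    x0,y0,x1,y1=roi; im=d["image"][y0:y1,x0:x1]; h=cv2.cvtColor(im,cv2.COLOR_BGR2HSV)
    c=big(cv2.inRange(h,(3,120,60),(20,255,255)))[:,0]+[x0,y0]
    return c,cast(d,c,45)[:,:2]
E
python3 - <<'E'
from h import *
t=get_image("top");s=get_image("side")
for d,rp,rl in((t,(290,160,355,203),(260,140,380,225)),(s,(285,178,340,212),(240,170,350,245))):
    c,R=plate(d,rp); print("plate",R,len(c))
    cl,P=ledge(d,rl); 
    q=cv2.approxPolyDP(cv2.convexHull(cl.astype(np.int32).reshape(-1,1,2)),3,True)[:,0]
    print("ledge px",q.tolist()); print(cast(d,q,45)[:,:2])
print("bottle",cast(t,[[394,134]],103),"vial",cast(t,[[400,208]],58),"pen",cast(t,[[340,237],[315,266]],10))
a=cv2.resize(t["image"][115:275,250:420],None,fx=4,fy=4,interpolation=2)
b=cv2.resize(s["image"][135:255,230:400],None,fx=4,fy=4,interpolation=2)[:,:680]
cv2.imwrite("pics/ct.png",a[:600]);cv2.imwrite("pics/cs.png",b)
E
```

```text
plate ((566.52685546875, -18.32343292236328), (151.0146026611328, 71.30765533447266), 72.97945404052734) 126
ledge px [[355, 148], [369, 179], [275, 215], [271, 196]]
[[ 608.333 -161.957]
 [ 497.593 -145.278]
 [ 550.064  168.121]
 [ 609.43   148.684]]
plate ((567.8109130859375, -17.57939910888672), (157.3971405029297, 73.08618927001953), 73.00639343261719) 91
ledge px [[340, 181], [315, 238], [282, 235], [256, 227], [293, 177]]
[[ 496.456 -133.248]
 [ 551.812  211.002]
 [ 620.187  199.322]
 [ 680.281  163.284]
 [ 631.173 -165.071]]
bottle [[ 570.015 -277.723  103.   ]] vial [[ 366.569 -175.355   58.   ]] pen [[390.71   26.547  10.   ]
 [352.868 141.012  10.   ]]
```

View pics/ct.png

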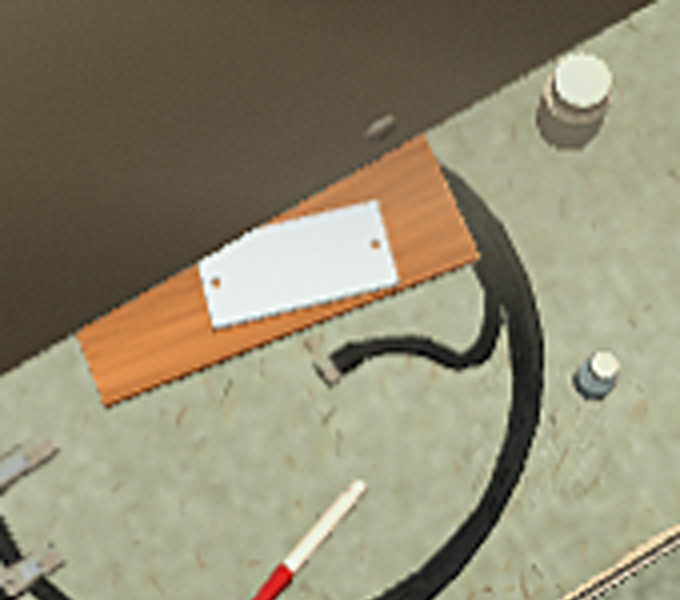

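View pics/cs.png

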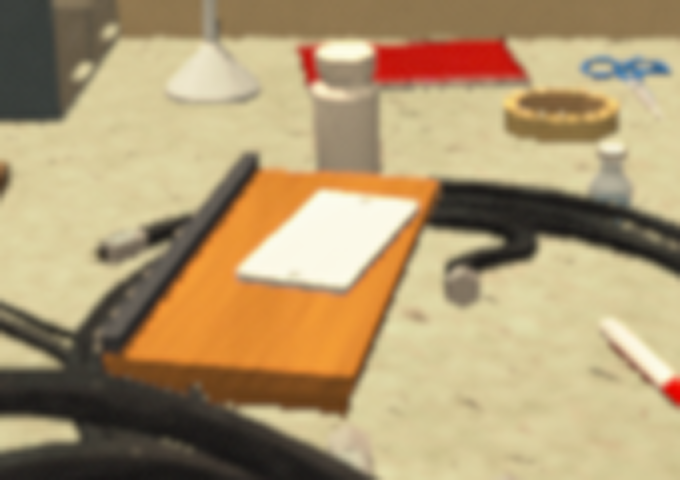

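Top crop: orange ledge with its front edge from ct(105,407) to (478,260), the plate's holes visible, and the bottle beyond the right (-y) end. Side crop: fence is clear, the plate is off it by about 40 mm and skewed, and nothing lies on the ledge in the way.

Run:
```python
from h import *
from scipy.spatial.transform import Rotation as Ro
print([a for a in dir(r) if a[0]!='_'])
t=get_image("top")
c,P=ledge(t,(260,140,380,225))
def seg(a,b,w=1.5,m=.08):
    a,b=map(np.float64,(a,b)); u=(b-a)/np.hypot(*(b-a)); n=np.array([-u[1],u[0]]); L=np.hypot(*(b-a))
    s=(c-a)@u; k=(abs((c-a)@n)<w)&(s>m*L)&(s<(1-m)*L)
    l=cv2.fitLine(P[k].astype(np.float32),cv2.DIST_HUBER,0,.01,.01).ravel(); return l,k.sum()
f,n1=seg((369,179),(275,215)); e,n2=seg((355,148),(369,179))
d=f[:2]*np.sign(f[1]); th=np.arctan2(-d[0],d[1]); de=e[:2]*np.sign(e[0])
print("yaw front",th,n1,"yaw end",np.arctan2(de[1],de[0]),n2)
X=np.array([np.cos(th),np.sin(th)]);Y=np.array([-X[1],X[0]])
o=X*(f[2:]@X+70)+Y*(e[2:]@Y+160); print("ledge origin",o)
_,(pc,_,_)=plate(t,(290,160,355,203)); pc=np.array(pc)
print("plate in ledge",(pc-o)@X,(pc-o)@Y)
s=get_image("side")
for x,y,z in((-70,-160,45),(-70,160,45),(60,-160,57),(60,160,57),(60,-160,45),(60,160,45)):
    p=[*(o+X*x+Y*y),z]; print((x,y,z),proj(s,p)[0],proj(t,p)[0])
st=status.state(); R=Ro.from_rotvec(st["eef_rot"]); M=R.as_matrix(); print(M)
for sg in(1,-1):
    T=np.c_[[*(sg*X),0],[*(-sg*Y),0],[0,0,-1]]
    print(sg,"turn",(R.inv()*Ro.from_matrix(T)).as_rotvec()/.12)
p=st["tool_pos"][:2]; print("tcp in ledge",(p-o)@X,(p-o)@Y)
for n,q in(("bottle",(570,-277)),("vial",(366,-175)),("pen",(390,26)),("pen",(353,141))): print(n,(np.array(q)-o)@X,(np.array(q)-o)@Y)
```

```text
['IKError', 'pinch_z']
yaw front -0.15242632 91 yaw end -0.14660197 26
ledge origin [591.012   2.2  ]
plate in ledge -21.08499302347468 -24.003696629747537
(-70, -160, 45) [339.559 179.562] [369.021 179.011]
(-70, 160, 45) [318.496 229.225] [274.835 216.528]
(60, -160, 57) [294.67  173.053] [353.145 141.83 ]
(60, 160, 57) [259.252 219.555] [259.736 178.273]
(60, -160, 45) [294.784 177.012] [352.914 143.077]
(60, 160, 45) [259.579 224.58 ] [260.183 179.278]
[[-0.9    0.436 -0.   ]
 [ 0.436  0.9   -0.   ]
 [-0.    -0.    -1.   ]]
1 turn [-0.     0.006 23.693]
-1 turn [-0.004 -0.    -2.487]
tcp in ledge -400.10271623515916 505.3249585652401
bottle 21.624496278509127 -279.1537092729668
vial -195.49759343530275 -209.3110402031998
pen -202.29504971469976 -6.997435133085673
pen -256.3272846665535 101.05124676681953
```

```bash
python3 -m jog '[0,0,0,0,0,-0.83, 0,0,0,0,0,-0.83, 0,0,0,0,0,-0.83, -0.034,-0.059,0,0,0,0, -0.034,-0.059,0,0,0,0, -0.034,-0.059,0,0,0,0, -0.034,-0.059,0,0,0,0, -0.034,-0.059,0,0,0,0, -0.034,-0.059,0,0,0,0, -0.034,-0.059,0,0,0,0, -0.034,-0.059,0,0,0,0, -0.034,-0.059,0,0,0,0]' 1
cat >> h.py <<'E'
O=np.array([591.0,2.2]);TH=-.1515
X=np.array([np.cos(TH),np.sin(TH)]);Y=np.array([-X[1],X[0]])
def led(p): p=np.array(p)[:2]-O; return np.array([p@X,p@Y])
def where():
    from scipy.spatial.transform import Rotation as Ro
    st=status.state(); M=Ro.from_rotvec(st["eef_rot"]).as_matrix()
    print("t %.2f"%st["clock"],"tcp ledge",led(st["tool_pos"]),"z",st["tool_pos"][2],"yaw err",np.arctan2(-M[1,0],-M[0,0])-TH,"tilt",M[:2,2],"F",st["ft_force"],"op",st["opening"],"q",st["qpos"])
E
python3 -c "from h import *;where()"
```

```text
clock: 1.3
tool_pos: [383.7, 275.3, 226.9]
eef_rot: [0.239, 3.132, 0.001]
ft_force: [0.9, 0.7, -0.3]
opening: 1.001
grip_force: 0.0
t 1.30 tcp ledge [-246.196  238.713] z 226.88661762523995 yaw err -0.0005503263030029737 tilt [0. 0.] F [ 0.926  0.686 -0.316] op 1.0005432324067693 q [-0.781  0.185  0.053  1.934 -0.011  1.022  0.696]
```

```bash
python3 -m jog '[-0.033,-0.058,0,0,0,0, -0.033,-0.058,0,0,0,0, -0.033,-0.058,0,0,0,0, -0.033,-0.058,0,0,0,0, -0.033,-0.058,0,0,0,0, -0.033,-0.058,0,0,0,0, -0.033,-0.058,0,0,0,0, -0.033,-0.058,0,0,0,0, -0.033,-0.058,0,0,0,0, 0,0,0.07,0,0,0, 0,0,0.07,0,0,0, 0,0,0.05,0,0,0]'
python3 -c "from h import *;where()"
```

```text
clock: 2.3
tool_pos: [490.1, -4.4, 129.9]
eef_rot: [-0.241, -3.132, 0.0]
ft_force: [-0.6, 0.5, -0.1]
opening: 0.998
grip_force: 0.0
t 2.30 tcp ledge [-98.783 -21.718] z 129.871062987465 yaw err -0.0021805020263931107 tilt [-0. -0.] F [-0.594  0.538 -0.139] op 0.997816247531179 q [-0.299  0.333  0.253  2.029 -0.115  0.793  1.438]
```

```bash
python3 -m jog '[0,0,0.05,0,0,0, 0,0,0.05,0,0,0, 0,0,0.04,0,0,0, 0,0,0.018,0,0,0, 0,0,0,0,0,0, 0,0,0,0,0,0]'
python3 -c "
from h import *
where()
s=get_image('side');cv2.imwrite('pics/s2.png',cv2.resize(s['image'][60:260,220:460],None,fx=3,fy=3))"
```

```text
clock: 2.8
tool_pos: [490.7, -3.6, 53.0]
eef_rot: [-0.239, -3.132, 0.0]
ft_force: [0.5, -0.1, 0.3]
opening: 0.995
grip_force: 0.0
t 2.80 tcp ledge [-98.247 -20.857] z 53.04905634634498 yaw err -0.0006937361960770994 tilt [-0. -0.] F [ 0.473 -0.111  0.256] op 0.9954791102491628 q [-0.265  0.455  0.215  2.094 -0.165  0.608  1.483]
```

View pics/s2.png

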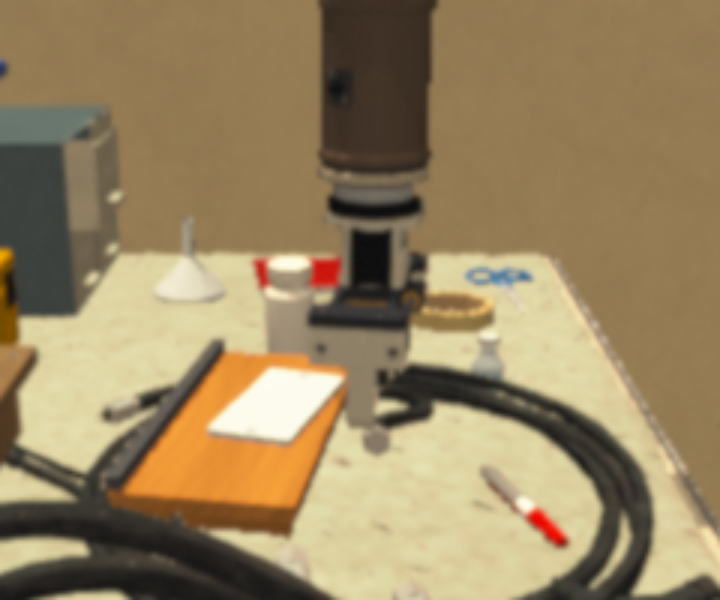

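Fingers stand in front of the plate, clear of everything. Lower to plate height and start pushing.

```bash
python3 -m jog '[0,0,0.0055,0,0,0, 0,0,0.0055,0,0,0, 0,0,0,0,0,0, -0.01,0,0,0,0,0, -0.01,0,0,0,0,0, -0.01,0,0,0,0,0, -0.01,0,0,0,0,0, -0.01,0,0,0,0,0, -0.01,0,0,0,0,0, -0.01,0,0,0,0,0, 0,0,0,0,0,0]'
python3 -c "
from h import *
where()
c,R=plate(get_image('side'),(285,176,340,212));print(R,led(R[0]),len(c))"
```

```text
clock: 3.77
tool_pos: [526.4, -9.1, 47.2]
eef_rot: [0.239, 3.132, -0.0]
ft_force: [0.2, 0.0, 0.3]
opening: 1.007
grip_force: 0.0
t 3.77 tcp ledge [-62.194 -20.918] z 47.22260390191482 yaw err -0.0008539227809818417 tilt [ 0.001 -0.   ] F [0.244 0.032 0.269] op 1.0067429887865225 q [-0.241  0.507  0.213  2.014 -0.173  0.637  1.503]
((575.2129516601562, -17.949256896972656), (162.0152587890625, 72.0182876586914), 79.46981048583984) [-12.565 -22.301] 84
```

```bash
python3 -m jog '[-0.01,0,0,0,0,0, -0.01,0,0,0,0,0, -0.01,0,0,0,0,0, -0.01,0,0,0,0,0, -0.01,0,0,0,0,0, -0.01,0,0,0,0,0, -0.008,0,0,0,0,0, 0,0,0,0,0,0]'
python3 -c "
from h import *
where()
s=get_image('side');c,R=plate(s,(270,176,340,212));print(R,led(R[0]),len(c))
cv2.imwrite('pics/s3.png',cv2.resize(s['image'][135:255,230:400],None,fx=4,fy=4,interpolation=2))"
```

```text
clock: 4.48
tool_pos: [559.9, -14.2, 47.3]
eef_rot: [0.239, 3.131, -0.0]
ft_force: [0.2, 0.1, -0.7]
opening: 0.999
grip_force: 0.0
t 4.48 tcp ledge [-28.247 -20.866] z 47.27489714289361 yaw err -0.0006880136229661382 tilt [ 0.001 -0.   ] F [ 0.199  0.1   -0.672] op 0.9986268191114258 q [-0.223  0.547  0.213  1.931 -0.176  0.68   1.516]
((607.9286499023438, -18.457611083984375), (158.81398010253906, 69.79810333251953), 82.70964050292969) [ 19.852 -17.866] 84
```

View pics/s3.png

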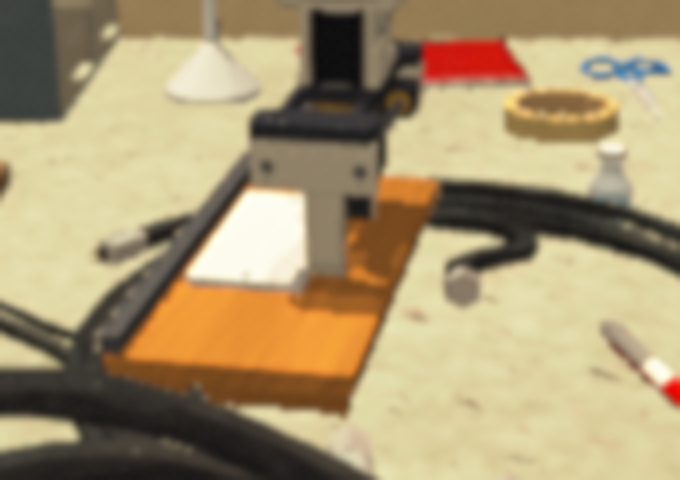

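Plate is square to the fence and near it. Press on in small steps, watching the force.

```bash
python3 -m jog '[-0.005,0,0,0,0,0, -0.005,0,0,0,0,0, -0.004,0,0,0,0,0, 0,0,0,0,0,0]'
python3 -c "from h import *;where()"
python3 -m jog '[-0.003,0,0,0,0,0, -0.002,0,0,0,0,0, 0,0,0,0,0,0]'
python3 -c "
from h import *
where()
s=get_image('side');c,R=plate(s,(270,176,340,212));print(R,led(R[0]),len(c))"
```

```text
clock: 4.87
tool_pos: [566.2, -15.1, 47.3]
eef_rot: [0.239, 3.132, 0.0]
ft_force: [-0.2, 0.8, 0.1]
opening: 0.998
grip_force: 0.0
t 4.87 tcp ledge [-21.934 -20.835] z 47.263458833874736 yaw err -0.0006034255662276389 tilt [ 0. -0.] F [-0.171  0.761  0.098] op 0.9975394627083001 q [-0.22   0.555  0.214  1.915 -0.177  0.689  1.518]
clock: 5.12
tool_pos: [568.2, -15.4, 47.2]
eef_rot: [-0.239, -3.132, -0.0]
ft_force: [-0.3, -0.2, 0.7]
opening: 0.996
grip_force: 0.5
t 5.12 tcp ledge [-19.933 -20.825] z 47.217568505730846 yaw err -0.000651810163161598 tilt [-0.  0.] F [-0.336 -0.227  0.693] op 0.996462408130807 q [-0.219  0.558  0.214  1.909 -0.177  0.692  1.519]
((615.7247314453125, -21.578811645507812), (162.7115478515625, 70.325927734375), 82.16136169433594) [ 28.03  -19.775] 84
```

```bash
python3 -m jog '[-0.002,0,0,0,0,0, -0.002,0,0,0,0,0, 0,0,0,0,0,0]'
python3 -c "from h import *;where()"
python3 -m jog '[-0.002,0,0,0,0,0, -0.002,0,0,0,0,0, 0,0,0,0,0,0]'
python3 -c "
from h import *
where()
s=get_image('side');c,R=plate(s,(270,176,340,212));print(R,led(R[0]),len(c))"
```

```text
clock: 5.42
tool_pos: [568.4, -15.4, 47.0]
eef_rot: [-0.238, -3.129, -0.0]
ft_force: [-6.8, 2.1, 4.2]
opening: 0.997
grip_force: 3.5
t 5.42 tcp ledge [-19.689 -20.794] z 46.95321942852673 yaw err -0.0004463718500329339 tilt [-0.003  0.001] F [-6.816  2.148  4.227] op 0.9969218257827325 q [-0.218  0.56   0.213  1.906 -0.177  0.697  1.519]
clock: 5.67
tool_pos: [568.5, -15.4, 46.6]
eef_rot: [-0.238, -3.126, -0.001]
ft_force: [-11.8, 2.7, 9.2]
opening: 1.002
grip_force: 6.2
t 5.67 tcp ledge [-19.59  -20.809] z 46.63266790085502 yaw err -0.00034505100348380946 tilt [-0.007  0.001] F [-11.804   2.667   9.188] op 1.0018587249387245 q [-0.217  0.562  0.213  1.903 -0.178  0.701  1.52 ]
((615.69580078125, -21.78894805908203), (163.1358184814453, 70.325927734375), 82.16136169433594) [ 28.033 -19.987] 83
```

Plate is seated on the fence (contact at TCP x = −19.7, as expected). Retreat, lift, close the fingers and go to its +y end.

```bash
python3 -m jog '[0.02,0,0,0,0,0, 0.02,0,0,0,0,0, 0,0,-0.06,0,0,0, 0,0,-0.06,0,0,0, -0.02,0.04,0,0,0,0, -0.025,0.048,0,0,0,0, -0.025,0.048,0,0,0,0, -0.025,0.048,0,0,0,0, -0.027,0.048,0,0,0,0, 0,0,0,0,0,0, 0,0,0,0,0,0, 0,0,0,0,0,0]'
python3 -m jog '[0,0,0,0,0,0, 0,0,0,0,0,0, 0,0,0,0,0,0, 0,0,0,0,0,0, 0,0,0,0,0,0, 0,0,0,0,0,0]' -1 5
python3 -c "
from h import *
where()
s=get_image('side');c,R=plate(s,(270,176,340,212));print(R,led(R[0]),len(c))
cv2.imwrite('pics/s4.png',cv2.resize(s['image'][105:255,230:400],None,fx=4,fy=4,interpolation=2))"
```

```text
clock: 6.72
tool_pos: [629.7, 91.8, 107.1]
eef_rot: [-0.239, -3.132, 0.001]
ft_force: [-0.4, -1.6, 0.5]
opening: 1.002
grip_force: 0.0
clock: 7.22
tool_pos: [630.2, 92.2, 107.3]
eef_rot: [0.239, 3.132, 0.0]
ft_force: [0.8, -1.0, 0.2]
opening: 0.613
grip_force: 0.0
t 7.22 tcp ledge [25.184 94.934] z 107.30033394860398 yaw err -0.0008480908756177685 tilt [0. 0.] F [ 0.782 -0.957  0.222] op 0.6129924305578452 q [-0.386  0.571  0.235  1.688 -0.162  0.901  1.332]
((614.086181640625, -20.946250915527344), (161.83460998535156, 72.38311767578125), 81.40457153320312) [ 26.315 -19.397] 92
```

View pics/s4.png

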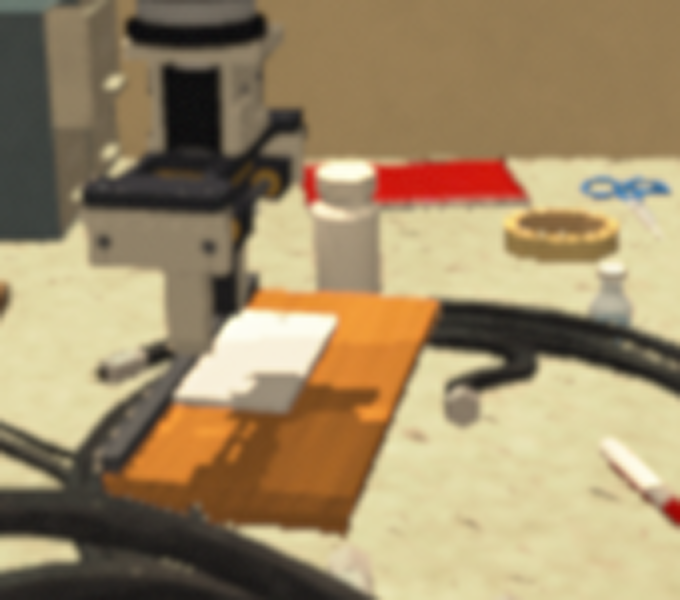

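The plate lies flush along the fence and the gripper hovers above its near end. Finish closing, then descend.

```bash
python3 -m jog '[0,0,0,0,0,0, 0,0,0,0,0,0, 0,0,0,0,0,0, 0,0,0,0,0,0, 0,0,0,0,0,0, 0,0,0,0,0,0, 0,0,0,0,0,0, 0,0,0,0,0,0, 0,0,0,0,0,0, 0,0,0,0,0,0]'
python3 -m jog '[0,0,0.04,0,0,0, 0,0,0.04,0,0,0, 0,0,0.025,0,0,0, 0,0,0.0145,0,0,0, 0,0,0,0,0,0, 0,0,0,0,0,0]'
python3 -c "from h import *;where()"
```

```text
clock: 8.1
tool_pos: [630.2, 92.5, 107.2]
eef_rot: [0.239, 3.132, 0.0]
ft_force: [0.6, 1.0, 0.3]
opening: 0.006
grip_force: 0.0
clock: 8.6
tool_pos: [630.4, 92.3, 47.5]
eef_rot: [-0.239, -3.132, 0.0]
ft_force: [0.8, -1.3, -0.3]
opening: 0.007
grip_force: 0.0
t 8.60 tcp ledge [25.32  95.052] z 47.46600394920878 yaw err -0.0006447534924894083 tilt [-0. -0.] F [ 0.77  -1.255 -0.289] op 0.007062891319072929 q [-0.372  0.644  0.215  1.731 -0.182  0.786  1.349]
```

```bash
python3 -m jog '[0,-0.012,0,0,0,0, 0,-0.012,0,0,0,0, 0,-0.012,0,0,0,0, 0,-0.012,0,0,0,0, 0,-0.012,0,0,0,0, 0,-0.012,0,0,0,0, 0,-0.012,0,0,0,0, 0,-0.012,0,0,0,0, 0,-0.012,0,0,0,0, 0,-0.012,0,0,0,0, 0,-0.012,0,0,0,0, 0,0,0,0,0,0]'
python3 -c "
from h import *
where()
s=get_image('side');c,R=plate(s,(280,165,340,202));print(R,led(R[0]),len(c))
cv2.imwrite('pics/s5.png',cv2.resize(s['image'][105:255,230:400],None,fx=4,fy=4,interpolation=2))"
```

```text
clock: 9.6
tool_pos: [620.0, 25.3, 47.6]
eef_rot: [0.241, 3.132, -0.001]
ft_force: [-0.2, 0.2, 1.1]
opening: 0.005
grip_force: 0.3
t 9.60 tcp ledge [25.232 27.21 ] z 47.592571506939464 yaw err -0.0021817074954203486 tilt [-0.    -0.001] F [-0.232  0.234  1.077] op 0.004883861409248896 q [-0.27   0.623  0.212  1.775 -0.177  0.763  1.448]
((590.8070678710938, -54.224700927734375), (55.53297424316406, 155.47232055664062), 2.4300661087036133) [  8.325 -55.808] 67
```

View pics/s5.png

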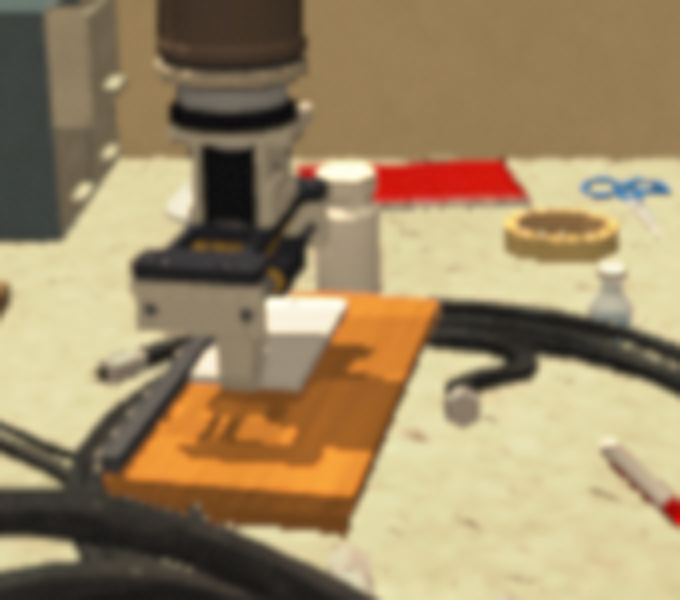

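The plate slides along the fence, still square. Push the remaining 63 mm.

```bash
python3 -m jog '[0,-0.012,0,0,0,0, 0,-0.012,0,0,0,0, 0,-0.012,0,0,0,0, 0,-0.012,0,0,0,0, 0,-0.012,0,0,0,0, 0,-0.012,0,0,0,0, 0,-0.012,0,0,0,0, 0,-0.012,0,0,0,0, 0,-0.012,0,0,0,0, 0,-0.01,0,0,0,0, 0,-0.006,0,0,0,0, 0,0,0,0,0,0]'
python3 -c "from h import *;where()"
python3 -m jog '[0,0.02,0,0,0,0, 0,0.02,0,0,0,0, 0,0.04,-0.04,0,0,0, 0,0.06,-0.05,0,0,0, 0,0.06,-0.05,0,0,0, 0,0.06,-0.05,0,0,0, 0,0.06,-0.05,0,0,0, 0.06,0.05,0,0,0,0, 0.06,0.05,0,0,0,0, 0,0,0,0,0,0, 0,0,0,0,0,0]' 1
python3 -c "
from h import *
where()
s=get_image('side');c,R=plate(s,(285,165,340,202));print(R,led(R[0]),len(c))
t=get_image('top')
cv2.imwrite('pics/s6.png',np.hstack([cv2.resize(d['image'][y:y+110,x:x+130],None,fx=3,fy=3,interpolation=2) for d,x,y in((s,240,135),(t,290,100))]))"
```

```text
clock: 10.65
tool_pos: [610.6, -35.3, 47.5]
eef_rot: [-0.24, -3.132, 0.001]
ft_force: [-1.2, 0.1, -0.1]
opening: 0.004
grip_force: 0.0
t 10.65 tcp ledge [ 25.083 -34.105] z 47.49397138694567 yaw err -0.0017158549195566142 tilt [-0.    -0.001] F [-1.215  0.112 -0.079] op 0.0037730318739539023 q [-0.171  0.611  0.207  1.798 -0.173  0.75   1.544]
clock: 11.57
tool_pos: [581.3, 187.5, 167.6]
eef_rot: [-0.227, -3.132, -0.003]
ft_force: [0.1, -0.1, 0.2]
opening: 0.755
grip_force: 0.0
t 11.57 tcp ledge [-37.58  181.672] z 167.56463081958714 yaw err 0.006550086850286491 tilt [-0.001  0.002] F [ 0.135 -0.108  0.166] op 0.7549830517224373 q [-0.561  0.467  0.233  1.697 -0.127  0.993  1.144]
((591.7161865234375, -150.83651733398438), (233.3495330810547, 73.32623291015625), 79.53313446044922) [  23.804 -151.176] 105
```

View pics/s6.png

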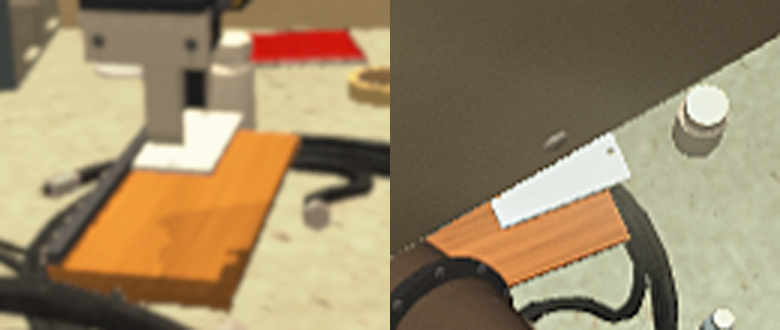

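The plate overhangs the bottle end, flush with the fence as far as seen: in the top view its near corners are at about (328,176) and (370,158). Measure precisely.

Run:
```python
from h import *
t=get_image("top")
c,R=plate(t,(315,140,376,180))
P=np.array([led(p) for p in cast(t,c,51)])
q=cv2.approxPolyDP(cv2.convexHull(c.reshape(-1,1,2).astype(np.int32)),2,True)[:,0]
print(q.tolist(),[led(p) for p in cast(t,q,51)])
k=(P[:,1]>-195)&(P[:,1]<-65)&(P[:,0]<5)
l=np.polyfit(P[k,1],P[k,0],1); print("near edge x at -130:",np.polyval(l,-130),"slope",l[0],k.sum())
e=P[(P[:,0]>0)&(P[:,0]<20)]; print("end y",np.median(e[e[:,1]<-150,1]),"other end",np.median(e[e[:,1]>-100,1]))
```

```text
[[375, 140], [375, 170], [326, 174], [324, 166], [358, 146]] [array([  40.787, -229.101]), array([ -51.462, -188.267]), array([ -4.71 , -39.234]), array([ 22.118, -43.441]), array([  42.754, -170.101])]
near edge x at -130: -15.68011601985228 slope 0.23057488679712065 48
end y -215.32014625024027 other end -41.33257477630739
```

```bash
sed -i 's/(0,0,150),(180,70,255)/(0,0,205),(180,35,255)/' h.py
python3 - <<'E'
from h import *
t=get_image("top")
print(t["image"][[165,152,170],[345,372,380]])
c,R=plate(t,(315,140,376,180))
P=np.array([led(p) for p in cast(t,c,51)])
q=cv2.approxPolyDP(cv2.convexHull(c.reshape(-1,1,2).astype(np.int32)),2,True)[:,0]
print(q.tolist(),[led(p) for p in cast(t,q,51)])
k=(P[:,1]>-195)&(P[:,1]<-65)&(P[:,0]<5)
l=np.polyfit(P[k,1],P[k,0],1); print("near edge x at -130:",np.polyval(l,-130),"slope",l[0],k.sum())
e=P[(P[:,0]>-2)&(P[:,0]<20)]; print("end y",np.median(e[e[:,1]<-150,1]),"other end",np.median(e[e[:,1]>-100,1]))
E
```

```text
[[229 234 230]
 [156 186 185]
 [161 190 188]]
[[364, 145], [368, 159], [327, 175], [324, 166]] [array([  38.575, -189.341]), array([  -9.521, -182.318]), array([ -8.948, -40.905]), array([ 22.118, -43.441])]
near edge x at -130: -7.876238142369127 slope -0.019890177486317755 39
end y -187.567069325105 other end -41.74710217765818
```

Plate is centred near y ≈ −115 (about 30 mm out), as the closed fingertips are thinner than I assumed. It needs about 15 mm more, so close the fingers and return behind the plate.

```bash
python3 -m jog '[0,0,0,0,0,0, 0,0,0,0,0,0, 0,0,0,0,0,0, -0.02,-0.06,0,0,0,0, -0.02,-0.06,0,0,0,0, -0.02,-0.06,0,0,0,0, -0.02,-0.06,0,0,0,0, -0.02,-0.06,0,0,0,0, -0.025,-0.06,0.05,0,0,0, 0,-0.026,0.065,0,0,0, 0,0,0,0,0,0, 0,0,0,0,0,0]' -1
python3 -m jog '[0,0,0,0,0,0, 0,0,0,0,0,0, 0,0,0,0,0,0, 0,0,0,0,0,0, 0,0,0,0,0,0, 0,0,0,0,0,0]'
python3 -c "from h import *;where()"
```

```text
clock: 12.77
tool_pos: [614.6, -19.1, 108.4]
eef_rot: [-0.243, -3.129, 0.001]
ft_force: [0.2, 0.3, 1.3]
opening: 0.156
grip_force: 0.0
clock: 13.27
tool_pos: [616.1, -17.2, 110.4]
eef_rot: [0.238, 3.132, 0.0]
ft_force: [0.2, 0.5, -0.2]
opening: 0.005
grip_force: 0.0
t 13.27 tcp ledge [ 27.769 -15.419] z 110.43987329418894 yaw err 5.027529977139067e-05 tilt [0.001 0.   ] F [ 0.229  0.54  -0.205] op 0.005354090550848455 q [-0.229  0.539  0.249  1.741 -0.165  0.881  1.511]
```

```bash
python3 -m jog '[0.006,0.016,0,0,0,0, 0,0,0.04,0,0,0, 0,0,0.04,0,0,0, 0,0,0.03,0,0,0, 0,0,0.0155,0,0,0, 0,0,0,0,0,0, 0,0,0,0,0,0]'
python3 -c "from h import *;where()"
python3 -m jog '[0,-0.01,0,0,0,0, 0,-0.01,0,0,0,0, 0,-0.01,0,0,0,0, 0,-0.01,0,0,0,0, 0,-0.01,0,0,0,0, 0,-0.01,0,0,0,0, 0,-0.01,0,0,0,0, 0,-0.008,0,0,0,0, 0,-0.006,0,0,0,0, 0,0,0,0,0,0, 0,0,0,0,0,0]'
python3 -c "from h import *;where()"
```

```text
clock: 13.85
tool_pos: [614.1, -8.8, 47.3]
eef_rot: [-0.238, -3.132, -0.0]
ft_force: [-0.5, -0.2, 0.1]
opening: -0.001
grip_force: 0.0
t 13.85 tcp ledge [24.528 -7.385] z 47.2513203249315 yaw err -0.0003162298818277509 tilt [-0.  0.] F [-0.494 -0.192  0.128] op -0.0013775022738241225 q [-0.225  0.616  0.225  1.792 -0.189  0.754  1.517]
clock: 14.77
tool_pos: [607.7, -51.2, 47.2]
eef_rot: [-0.239, -3.132, 0.0]
ft_force: [0.5, -0.5, -0.2]
opening: 0.005
grip_force: 0.0
t 14.77 tcp ledge [ 24.577 -50.247] z 47.19846993655211 yaw err -0.0009296437813600122 tilt [-0. -0.] F [ 0.452 -0.453 -0.215] op 0.004557242084889574 q [-0.156  0.61   0.223  1.804 -0.187  0.748  1.584]
```

Retreat the same way and measure.

```bash
python3 -m jog '[0,0.02,0,0,0,0, 0,0.02,0,0,0,0, 0,0.04,-0.04,0,0,0, 0,0.06,-0.05,0,0,0, 0,0.06,-0.05,0,0,0, 0,0.06,-0.05,0,0,0, 0,0.06,-0.05,0,0,0, 0.06,0.05,0,0,0,0, 0.06,0.05,0,0,0,0, 0.06,0.05,0,0,0,0, 0,0,0,0,0,0, 0,0,0,0,0,0]'
python3 - <<'E'
from h import *
where()
t=get_image("top"); s=get_image("side")
c,R=plate(t,(315,125,385,180))
P=np.array([led(p) for p in cast(t,c,51)])
k=(P[:,1]>-195)&(P[:,1]<-65)&(P[:,0]<5)
l=np.polyfit(P[k,1],P[k,0],1); print("near edge x at -130:",np.polyval(l,-130),"slope",l[0],k.sum())
e=P[(P[:,0]>-2)&(P[:,0]<20)]; print("end y",np.median(e[e[:,1]<-150,1]),"other end",np.median(e[e[:,1]>-100,1]))
print("bottle",cast(t,[[394,134]],103))
cv2.imwrite('pics/s7.png',np.hstack([cv2.resize(d['image'][y:y+110,x:x+130],None,fx=3,fy=3,interpolation=2) for d,x,y in((s,240,125),(t,290,100))]))
E
```

```text
clock: 15.77
tool_pos: [552.2, 199.6, 167.2]
eef_rot: [-0.228, -3.132, -0.002]
ft_force: [-0.5, -0.3, -0.8]
opening: 0.001
grip_force: 0.0
t 15.77 tcp ledge [-68.167 189.261] z 167.24924740522422 yaw err 0.006425250814245165 tilt [-0.001  0.001] F [-0.495 -0.295 -0.783] op 0.000757601282583074 q [-0.614  0.432  0.247  1.758 -0.126  0.968  1.109]
near edge x at -130: -8.604991989189742 slope 0.004027023988497594 38
end y -204.33758388465006 other end -58.33797604237317
bottle [[ 570.015 -277.723  103.   ]]
```

View pics/s7.png

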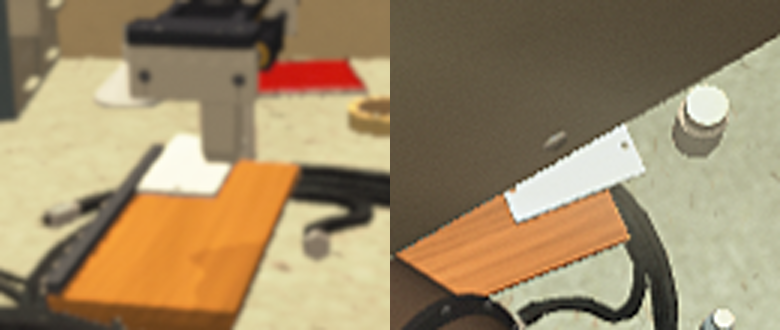

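The plate is flush with the fence, centred at y ≈ −131 mm (about 46 mm out), with the bottle untouched and the gripper clear. Handing in.

```bash
python3 -c "
from workcell import workorder
print(workorder.close_job())"
```

```text
the job is handed in; nothing more can be done
None
```

The label plate was pushed square against the fence, then along it until about 46 mm stuck out over the bottle end (measured from the top camera). The robot is clear, I saw no sign of the other objects being touched, and the job was handed in at about 16 s; no verdict came back.

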